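# Hold the battery pack against its spring contacts

### The arm

A 7-joint arm with a two-finger parallel gripper is mounted at the origin on a cart in front of the work surface, level with it; the furniture and walls round the work are solid. World frame = base frame: x ahead of the robot, y to its left, z up, the work surface at z = 0. Lengths are in m, angles in rad, forces in N, time in s.
With the tool pointing down it reaches from about 0.425 to 0.925 m from the base axis. Payload 6.8 kg.
Tool frame: the origin (TCP) lies at the very end of the fingers, on their centre line; the grasp point (between the pads) lies 19 mm behind it (r.tcp_to_grasp is the distance from the TCP to the grasp point, in m); z points along the fingers, y is the line along which they close (so a half turn about z gives the same grasp; the last joint's range is limited). The gripper opens to 85 mm and grips with 20 to 120 N. Pads are 22 mm wide; open, the fingers measure 114 mm over their backs; the gripper's body (76 mm by 85 mm) begins 54 mm behind the grasp point. The pads swing forward as they close: fully open they stand 13 mm farther back than shut.
Start: joints at [1.045, 0.477, 0.022, 1.555, -0.011, 1.109, -0.083], TCP at [0.274, -0.617, 0.231] pointing down, gripper open.
Joint ranges: [-2.96, 2.96], [-0.34, 2.1], [-1.41, 1.46], [0.24, 2.44], [-1.37, 4.51], [0.17, 1.92], [-2.96, 2.96]. Speed limits (rad/s): [2.39, 2.39, 3.14, 3.14, 3.14, 3.14, 3.14].

### API

Orientations are given as a rotation vector (axis times angle).
In Python, from bench import r gives the robot as it stands.
- The arm moves only by the tool step_arm, never from a script. Its argument "moves" is a list of rows, each a list of 7 numbers: the shift along the tool's x, y, z in mm, then the turn, a rotation vector about the tool's x, y, z in rad, then the finger opening in mm, from 0 to 85.4. A call has 1 to 8 rows; each row is the pose to reach, as a shift and turn from the pose commanded when the call began, along the tool's axes at that moment; what a row does not reach only later rows make up. A row lasts 1/10 s, in which the tool goes at most 50 mm and 8.59 degrees, less where a joint would pass 70% of its speed; a pose out of reach is approached as far as the arm can. A call with a gripper value outside its range is refused whole. The fingers move at their own pace and stop on an object; "grip_force" is the grip in N (left out, the last holds). Time passes only in rows, so rows that repeat a pose let the fingers close. It gives the time, the measured TCP pose, the force, the opening and the grip force at its end, in the units of the state.
- r.get_obs(): the state, without advancing time (a new reading comes with each control period).
- r.grab_frame(name): name is "side" or "top"; returns a dict with "image" (420x560x3 uint8, red, green, blue), "depth" (420x560 float32, m along the optical axis (not along the pixel's ray), 0 where there is no reading), "mtx" (3x3 intrinsics, pixels), "rvec" (rotation vector, rad) and "tvec" (3), from world to camera coordinates, as OpenCV has them. Camera axes: x right, y down, z forward; pixel columns grow to the right and rows downward; lengths in m; the calibration is good to about 2 mm. A picture is of the moment at which its call begins.
- r.hand_in(): hands the job in; it is judged then, once.
The state is a dict: "clock": time; "joints": joint angles; "qvel": joint speeds; "tau": joint torques, N m; "tcp_pos": TCP position; "orientation": TCP orientation; "contact_force": force on the tool from outside, world axes, zero at the start; "moment": the same for the moment, N m; "grip_width": finger opening in m; "gripper_force": force on a finger pad.
Only numpy, scipy, OpenCV 4.12 (cv2) and the standard library are available. Lean on these libraries where they do the work, as an engineer would, in place of code of your own. Each camera call takes 0.05 s, during which the arm holds its last target. There are 200 camera calls.

### The job

We are fitting the new battery pack in this open alarm unit. Swing the keeper gate at the mouth of the battery bay outwards until it clicks into its open end position, then set the pack upright on the floor of the bay between the guide rails, brass terminals towards the two spring contacts, and push it along the bay until both contacts are squeezed in about half of their travel (about 7 N in all), never flattening them. Finish while still holding it there with that steady push, because I will then close the gate behind it and screw the gate down; leave the other things on the bench alone.

Things in the scene. Friction and masses are not known exactly. Their poses are not given: they have to be found in the camera images.
- unit: open grey-painted steel wall box of an alarm unit, 240 x 220 mm, fixed to the bench, walls 29 mm high, floor plate 18 mm above the bench, charger board on its left side (+y). Origin on the bench, 5 mm right of the box's middle; +x runs along the battery bay to its contact block, away from the robot. The bay's centre line is at y = -30 mm. Nothing left of the bay rises over 55 mm above the bench.
- bay (a point): point on the bay's floor, 18 mm above the bench, axes as the unit's: the middle of the pack's underside when the pack just touches the free contacts (at half travel it lies 6 mm further in +x). Guide rails 47 mm apart, 16 mm high, tops flared outwards, from x = -55 mm (flared mouth) to +60 mm from here; the black contact block, 46 mm high, has its face at x = +62 mm.
- gate (a joint): keeper gate: flat steel bar across the bay's mouth when shut (0 rad); it starts ajar by up to 0.3 rad and swings out, towards the robot and then to the right (anticlockwise from above), to its stop at 1.745 rad. It turns easily up to 0.9 rad; from there a spring ball pushes back (about 2 N at the pin) up to 1.4 rad; past that the ball pushes the gate on and holds it at the stop.
- gate_hinge (a point): the gate's upright hinge axis, on the right side of the bay's mouth, 39 mm above the bench.
- gate_pin (a point): upright round steel finger pin on the gate, 11 mm in diameter, 66 mm from the hinge axis, its foot 45 mm and its top 76 mm above the bench; this point lies on its axis, 63 mm above the bench.
- pack_center (a point): centre of the battery pack: loose grey plastic block, 96 mm long (its x), 42 mm wide (its y), 60 mm high (its z), about 0.35 kg, standing upright on the bench. +x points to the end face with the two brass terminal plates, which wrap 14 mm onto the top at that end. Grasp it across its 42 mm width.
- pack_front (a point): middle of the pack's end face with the brass terminals, 48 mm ahead (+x) of its centre and 32 mm above its underside, level with the contacts.
- contact_left: left one of two sprung brass contact buttons, 13 mm in diameter, 26 mm apart, 50 mm above the bench, on the contact block. Origin: middle of the button's front face, at x = +73 mm in the unit's frame when free. It goes in along the unit's +x against its own spring: 0.55 N for each mm, travel 12 mm (then it is flattened).
- contact_right: right one of the two contact buttons, the same.
- screwdriver: bystander: screwdriver with blue handle, 158 mm long, lying right of the unit, beyond the pack.
- tape_roll: bystander: black roll of tape, 67 mm, lying flat right of the pack.
- small_motor: bystander: small motor in a brass bracket, 46 mm, lying on the papers beyond the pack.
- multimeter: bystander: black pointer multimeter, 150 x 98 mm, at the right.
Not all that is in view belongs to the job. What is shaped like the part that bears pack_center but blue, orange or purple is not meant.

How it is judged:
On the way, in this order (a step that is already met when the one before it is completed fails the run):
1. the keeper gate is swung out and seated in its open end position (value of joint gate above 1.69 rad), for 0.2 s.
2. the pack stands on the floor of the bay between the rails, terminals towards the contacts, gate still open (value of joint gate above 1.69 rad and z of pack_center in the frame of bay between 0.027 and 0.033 m and y of pack_center in the frame of bay between -0.005 and 0.005 m and x of pack_front in the frame of bay above 0.02 m), for 0.2 s.
At the end, for the whole second after the job is handed in: Gate at its open stop (within 3 degrees); pack on the bay floor (3 mm), upright, square in the bay (5 mm, 5 degrees), terminals on the contacts, still held or pushed by the robot, each contact pressed with 1.9 to 5.6 N (3.5 to 10 mm of its 12 mm travel), steadily through the last second (value of joint gate above 1.69 rad and contact force between pack and contact_left between 1.9 and 5.6 N and contact force between pack and contact_right between 1.9 and 5.6 N and x of pack_front in the frame of bay above 0.049 m and z of pack_center in the frame of bay between 0.027 and 0.033 m and y of pack_center in the frame of bay between -0.005 and 0.005 m and angle between pack_center's own z axis and vertical below 0.08 rad and angle between the x axis of pack_center and the x axis of bay, either way round below 0.09 rad and linear speed of pack below 0.01 m/s and contact force between any of the fingers, the arm and pack above 1 N); the arm keeps its last pose, push and grip.
It fails at once if a contact is flattened (more than 7.5 N on it) (contact force between pack and contact_left above 7.5 N or contact force between pack and contact_right above 7.5 N).
It fails at once if a bystander is moved by more than 20 mm (distance of any of screwdriver, tape_roll, small_motor, multimeter from where it was at the start of the episode above 0.02 m).
It also fails if it takes over 58 s, if anything falls off the work surface, if the arm or the gripper's body presses on something with over 40 N, if the wrist force passes 120 N, or if a joint passes its speed limit or range.

## Working session

There is one attempt and no reset: what is moved stays moved. The work goes in short steps, Python scripts to look and compute and a tool call to move; the robot and the scene stay as the last step left them, time stands still between calls to the robot, and variables do not carry over. Pictures are saved under pics/ and viewed, at most 10 in all, crops included, and the job is handed in when it is done.

Besides the shell and the picture viewer there is one more tool, called after ">>>" as name([rows], argument=value, ...), one row to a line, values as JSON. step_arm: Moves the arm, as the interface text tells. Its arguments: {"type":"object","properties":{"moves":{"type":"array","items":{"type":"array","items":{"type":"number"}}},"grip_force":{"type":"number"}},"required":["moves"]}

```bash
ls; mkdir -p pics; python3 - <<'E'
from bench import r
import cv2,numpy as np
print(r.get_obs(), r.tcp_to_grasp)
for n in("top","side"):
    f=r.grab_frame(n); cv2.imwrite(f"pics/{n}0.png",cv2.resize(f["image"][:,:,::-1],(800,600)))
    np.savez(f"{n}0.npz",**f)
    R=cv2.Rodrigues(f["rvec"])[0]; print(n,f["mtx"],-R.T@f["tvec"].ravel(),R)
E
```

```text
pics
{'clock': 0.0, 'joints': array([ 1.04489214,  0.47782504,  0.02230509,  1.55643258, -0.01145496,
        1.10935958, -0.08310178]), 'qvel': array([ 0.00037552, -0.00058839,  0.00014406,  0.0011443 , -0.0011706 ,
       -0.00019345,  0.00124334]), 'tau': array([ 5.25352916e-04, -5.96457803e+01,  1.60801381e+00, -2.81189185e+01,
        1.22925412e-02,  9.53998620e-03, -3.41737825e-05]), 'tcp_pos': array([ 0.27363261, -0.61638926,  0.23031634]), 'orientation': array([-3.07149438e+00, -6.51254987e-01,  8.70962525e-04]), 'contact_force': array([ 0.24360832, -0.15479312, -0.79707884]), 'moment': array([-0.04069966,  0.06146644,  0.03455162]), 'gripper_force': 0.0, 'grip_width': 0.08556266836277598} 0.0187
top [[398.89841915   0.         281.83218605]
 [  0.         398.89841915 208.79525334]
 [  0.           0.           1.        ]] [ 0.35054196 -0.10812305  1.08088608] [[ 0.0139097  -0.99983987 -0.01125824]
 [-0.98693297 -0.01192077 -0.16068978]
 [ 0.16052985  0.01334628 -0.98694075]]
side [[434.03637987   0.         271.86003973]
 [  0.         434.03637987 206.20125132]
 [  0.           0.           1.        ]] [-0.07015239  0.77477886  0.60298191] [[-0.82861995 -0.55951186  0.01831577]
 [-0.26910369  0.3694181  -0.8894456 ]
 [ 0.49088918 -0.7419412  -0.45667392]]
```

View pics/top0.png

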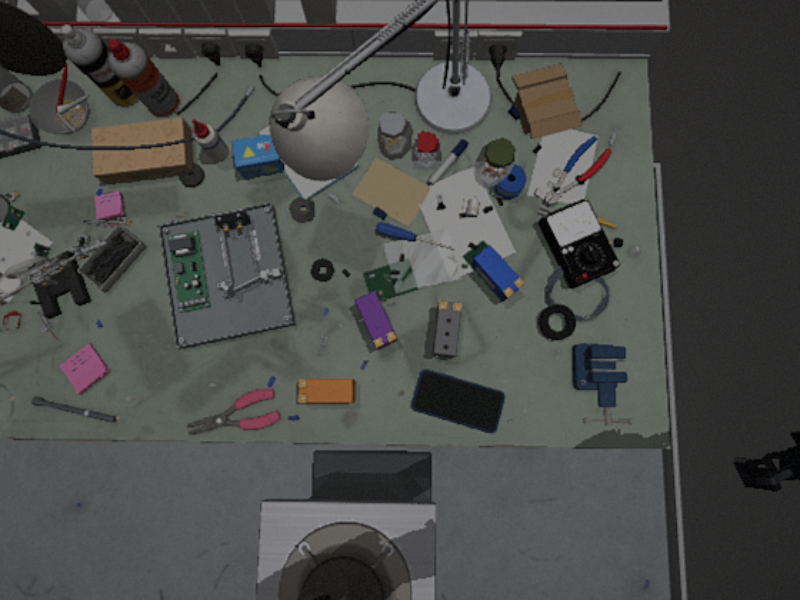

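View pics/side0.png

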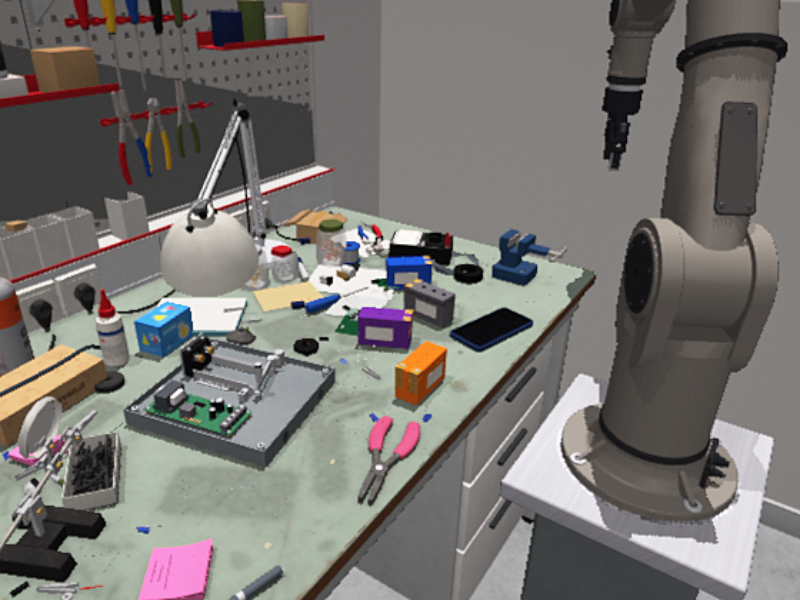

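Top view (800 px scale): the unit is at about (230,275) with its contact block at (233,218), and the gate with its pin is at about (262,280). Pack-shaped things are blue (493,270), purple (376,320), orange (325,391) and grey (447,330). Grey fits the description because the others are in the excluded colours. Its brass end points up in the image, away from the robot. I'll confirm this in one crop.

```bash
python3 - <<'E'
import cv2,numpy as np
a=np.load("top0.npz")["image"][:,:,::-1]
u=cv2.resize(a[138:250,108:212],None,fx=5,fy=5,interpolation=cv2.INTER_CUBIC)
p=cv2.resize(a[200:256,285:341],None,fx=5,fy=5,interpolation=cv2.INTER_CUBIC)
c=np.zeros((560,800,3),np.uint8); c[:u.shape[0],:u.shape[1]]=u; c[:280,520:800]=p
c=np.clip(c*1.5,0,255).astype(np.uint8)
cv2.imwrite("pics/crop.png",c)
b=np.load("side0.npz")["image"][:,:,::-1]
cv2.imwrite("pics/crop2.png",cv2.resize(b[190:330,80:330],None,fx=3.2,fy=3.2,interpolation=cv2.INTER_CUBIC))
E
```

```text
(no output)
```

View pics/crop.png

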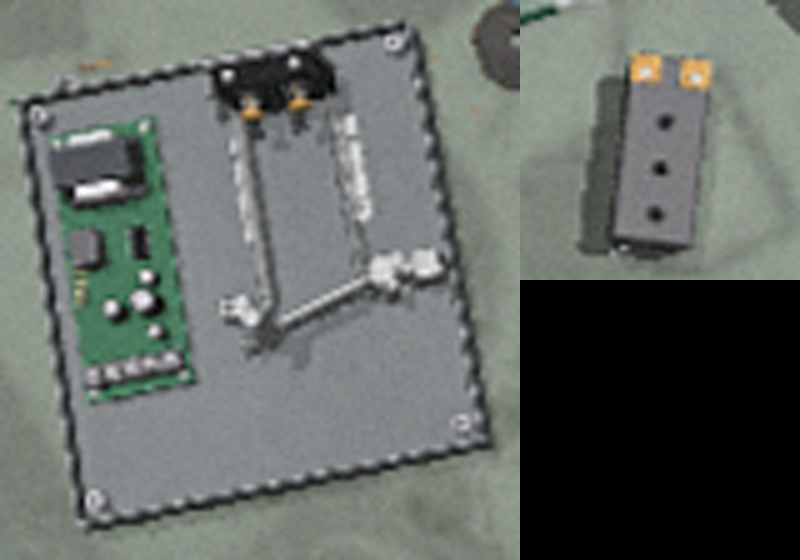

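View pics/crop2.png

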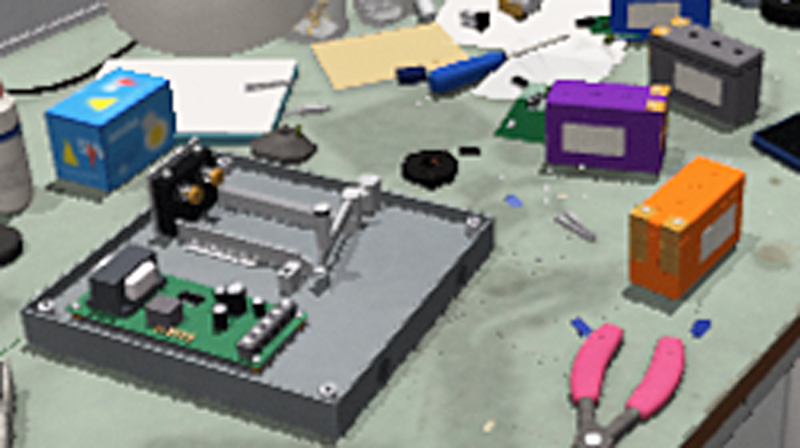

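The crops confirm the grey pack, with its brass terminals on the far side (up in the top view, about (660,72)). The gate bar is ajar, running from the hinge at about (385,270) to its free end at about (270,320). In the side crop the pin is the small post at about (322,210-250). Next I'll measure these with rays and depth.

```bash
cat >h.py <<'E'
import cv2,numpy as np
def load(n): 
    f=dict(np.load(n)); f["R"]=cv2.Rodrigues(f["rvec"])[0]; f["t"]=f["tvec"].ravel(); return f
def cloud(f):
    v,u=np.mgrid[0:420,0:560]; d=f["depth"]; K=f["mtx"]
    P=np.stack([(u-K[0,2])/K[0,0]*d,(v-K[1,2])/K[1,1]*d,d],-1)
    return (P-f["t"])@f["R"]   # world
def ray(f,u,v,z):
    C=-f["R"].T@f["t"]; d=f["R"].T@np.linalg.inv(f["mtx"])@[u,v,1]
    return (C+d*(z-C[2])/d[2])
def rect(pts):
    (c,s,a)=cv2.minAreaRect(pts.astype(np.float32)*1000); return np.round(c,1),np.round(s,1),round(a,2)
def px(f,p):
    return cv2.projectPoints(np.array(p,float).reshape(-1,1,3),f["rvec"],f["tvec"],f["mtx"],None)[0].reshape(-1,2)
E
python3 - <<'E'
from h import *
np.set_printoptions(precision=4,suppress=True)
t=load("top0.npz"); P=cloud(t)
Z=P[...,2]
print("bench z",np.median(Z[260:280,60:110]))
sub=np.zeros_like(Z,bool); sub[138:250,108:212]=1
m=(sub&(Z>0.012)&(Z<0.1)).astype(np.uint8)
n,l,st,c=cv2.connectedComponentsWithStats(m); i=1+np.argmax(st[1:,4]); print(st[i])
print("unit",rect(P[l==i][:,:2]))
print("floor z",np.median(Z[215:235,140:190]))
# ray-cast outline corners from colour: hull corners at wall-top
for k,(u,v) in {"TL":(25,103),"TR":(410,25),"BR":(490,445),"BL":(82,525)}.items():
    print(k, ray(t,108+u/5-.4,138+v/5-.4,0.029)*1000)
sub[:]=0; sub[200:256,285:341]=1
m=(sub&(Z>0.045)&(Z<0.075)); print("pack",rect(P[m][:,:2]),np.median(Z[m]),m.sum())
img=cv2.cvtColor(t["image"],cv2.COLOR_RGB2HSV)
b=sub&(img[...,1]>110)&(img[...,2]>90)&(img[...,0]>8)&(img[...,0]<30); print("brass",b.sum(),P[b].mean(0)*1000)
# things above 40mm in the unit
for n in("top0.npz","side0.npz"):
    f=load(n);Q=cloud(f); m=(Q[...,2]>0.05)&(Q[...,2]<0.09)&(Q[...,0]>0.38)&(Q[...,0]<0.66)&(Q[...,1]>-0.12)&(Q[...,1]<0.2)
    N,l,st,c=cv2.connectedComponentsWithStats(m.astype(np.uint8))
    for i in range(1,N):
        q=Q[l==i]; print(n,st[i],q.mean(0)*1000,q.max(0)[2])
E
```

```text
bench z 0.00046867431685862845
[ 111  142   95  101 7199]
unit (array([570.8, 246.3]), array([249.1, 221.5]), 12.69)
floor z 0.017872712656296582
TL [656.5641 372.0468  29.    ]
TR [703.2207 162.6323  29.    ]
BR [471.2379 108.0843  29.    ]
BL [425.928  322.6647  29.    ]
pack (array([ 464.5, -174.1]), array([42.3, 96.8]), 83.86) 0.059333347696307916 619
brass 41 [ 505.5484 -179.2846   59.378 ]
top0.npz [248 204  30  39 599] [479.0595 -44.1833  59.4214] 0.06577880068403963
side0.npz [250 215  39  14 399] [473.9623 -37.7107  58.0967] 0.06286757410008371
```

```bash
python3 - <<'E'
from h import *
np.set_printoptions(precision=1,suppress=True)
t=load("top0.npz"); s=load("side0.npz")
def brass(f,x0,y0,x1,y1):
    h=cv2.cvtColor(f["image"],cv2.COLOR_RGB2HSV); m=np.zeros(h.shape[:2],np.uint8)
    m[y0:y1,x0:x1]=((h[...,1]>110)&(h[...,2]>60)&(h[...,0]>6)&(h[...,0]<32))[y0:y1,x0:x1]
    n,l,st,c=cv2.connectedComponentsWithStats(m); return [(st[i],c[i]) for i in range(1,n) if st[i][4]>3]
for st,c in brass(t,145,145,180,168): print("top",st,c,ray(t,*c,0.050)*1000)
for st,c in brass(s,120,230,155,260): print("side",st,c,ray(s,*c,0.050)*1000)
a=np.radians(12.5);R=np.array([[np.cos(a),-np.sin(a)],[np.sin(a),np.cos(a)]]);o=np.array([.5653,.2365])
for y in(-17,-43): 
    q=np.append(o+R@np.array([.073,y/1000]),.05); print(q*1000,px(t,q),px(s,q))
# tall things around the gate
for f,n in((t,"top"),(s,"side")):
    Q=cloud(f);L=(Q[...,:2]-o)@R
    m=(Q[...,2]>0.043)&(Q[...,2]<0.09)&(abs(L[...,0]+.05)<.07)&(abs(L[...,1]+.04)<.07)
    N,l,st,c=cv2.connectedComponentsWithStats(m.astype(np.uint8),connectivity=8)
    for i in range(1,N):
        q=Q[l==i]; print(n,st[i],q.mean(0)*1000,"unit",L[l==i].mean(0)*1000,q[:,2].max()*1000)
# side-view pin top/bottom and bar, from crop2
for k,(u,v,z) in {"pin top":(321,210,76),"pin foot":(323,250,45),"bar free end":(320,283,39),"post a":(352,192,45),"post b":(370,182,45)}.items():
    p=ray(s,80+u/3.2-.3,190+v/3.2-.3,z/1000); print(k,p*1000,"unit",R.T@(p[:2]-o)*1000,"top px crop",(px(t,p)[0]-[107.6,137.6])*5)
E
```

```text
top [166 158   4   2   8] [167.5 158.5] [651.2 214.4  50. ]
top [156 160   5   2   8] [158.  160.4] [645.7 239.6  50. ]
side [127 230   4   5  17] [128.4 231.9] [733.1 200.7  50. ]
side [146 242   4   6  17] [147.4 244.6] [650.6 213.6  50. ]
side [138 248   5   6  20] [140.4 250.6] [644.  240.1  50. ]
[640.2 235.7  50. ] [[159.3 162.4]] [[143.  250.2]]
[645.9 210.3  50. ] [[168.9 160.4]] [[149.8 244.7]]
top [171 189  16  10  38] [557.7 174.   45.8] unit [-20.9 -59.4] 49.74590683881449
top [190 188   4   1   4] [572.2 147.   45.1] unit [-12.7 -88.9] 45.35010221818241
top [190 189   6   3   7] [566.5 144.4  44.4] unit [-18.7 -90.2] 45.48489760275504
top [189 192   1   1   1] [561.5 153.4  43.7] unit [-21.7 -80.3] 43.733544644146946
top [156 199  14   7  42] [531.8 222.1  60.9] unit [-35.8  -6.8] 78.02341904891779
side [194 245   2   4   5] [562.2 148.   43.5] unit [-22.2 -85.7] 43.83893572300372
side [197 245   1   2   2] [561.1 140.9  43.3] unit [-24.8 -92.4] 43.2773732528396
side [192 246   1   1   1] [568.  150.6  44.3] unit [-15.9 -84.4] 44.32398613781815
side [178 249  17  22 117] [536.7 211.2  55.2] unit [-33.4 -18.6] 77.1691438851406
pin top [526.8 228.5  76. ] unit [-39.3   0.5] top px crop [242.7 323.8]
pin foot [525.9 231.   45. ] unit [-39.7   3.1] top px crop [256.9 335.9]
bar free end [507.1 253.5  39. ] unit [-53.2  29.2] top px crop [215.9 372.3]
post a [560.5 166.3  45. ] unit [-19.9 -67.5] top px crop [382.2 273.2]
post b [559.1 148.6  45. ] unit [-25.  -84.4] top px crop [415.2 276. ]
```

```bash
python3 - <<'E'
from h import *
np.set_printoptions(precision=1,suppress=True)
a=np.radians(12.6);R=np.array([[np.cos(a),-np.sin(a)],[np.sin(a),np.cos(a)]]);o=np.array([.570,.2405])
for n in("top0.npz","side0.npz"):
    f=load(n);Q=cloud(f);L=(Q[...,:2]-o)@R
    near=(abs(L[...,0]+.04)<.05)&(abs(L[...,1]+.04)<.08)
    m=near&(Q[...,2]>.06)&(Q[...,2]<.085); q=Q[m]; print(n,"pin",m.sum(),q.mean(0)*1000,q.std(0)*1000,L[m].mean(0)*1000)
    m=(Q[...,2]>.13)&(Q[...,2]<.6)&(Q[...,0]>.4)&(Q[...,1]>-.15)&(Q[...,1]<.45)
    q=Q[m]; 
    if len(q): print("lamp",q.min(0)*1000,q.max(0)*1000, [ (z,q[(q[:,2]>z)&(q[:,2]<z+.1)][:,0].min()) for z in(.13,.23,.33,.43) if ((q[:,2]>z)&(q[:,2]<z+.1)).any()])
t=load("top0.npz");print(ray(t,107.6+240/5,137.6+308/5,.076)*1000)
h=o+R@[-.026,-.062]
for th in(0.3,0.6,0.9,1.15,1.4,1.6,1.745): print(th,(h+R@[-.066*np.sin(th),.066*np.cos(th)])*1000)
print(h)
E
```

```text
top0.npz pin 22 [531.1 224.2  72.8] [3.1 2.9 5. ] [-41.5  -7.4]
lamp [ 728.2 -140.4  130. ] [1061.3  450.   332.4] [(0.13, np.float64(0.7281686511439296)), (0.23, np.float64(0.7689988184018569)), (0.33, np.float64(0.9068372514519984))]
side0.npz pin 42 [527.8 228.3  69.3] [2.9 2.9 5.7] [-43.8  -2.7]
lamp [ 726.6 -149.9  130. ] [1088.3  408.5  558.6] [(0.13, np.float64(0.7265952063525658)), (0.23, np.float64(0.7639686239673759)), (0.33, np.float64(0.9092532593898073)), (0.43, np.float64(0.9951589851311746))]
[535.1 230.5  76. ]
0.3 [525.4 231.6]
0.6 [509.9 219.4]
0.9 [498.7 203.1]
1.15 [493.5 187.5]
1.4 [492.2 171.1]
1.6 [494.2 158. ]
1.745 [497.2 149. ]
[0.6 0.2]
```

>>> step_arm([
  [0, 0, 0, 0, 0, 0.14, 60],
  [0, -50, 0, 0, 0, 0.28, 60],
  [0, -100, 0, 0, 0, 0.42, 60],
  [0, -150, 0, 0, 0, 0.56, 60],
  [0, -200, 0, 0, 0, 0.68, 60],
])

```text
clock: 0.6
tcp_pos: [0.1918, -0.432, 0.2307]
orientation: [-3.113, 0.419, 0.001]
contact_force: [0.0, 1.0, 0.7]
grip_width: 0.06
gripper_force: 0.0
```

>>> step_arm([
  [25, -43, 0, 0, 0, 0, 40],
  [49, -86, 0, 0, 0, 0, 40],
  [73, -129, 0, 0, 0, 0, 40],
  [97, -172, 0, 0, 0, 0, 40],
  [121, -216, 0, 0, 0, 0, 40],
  [146, -259, 0, 0, 0, 0, 40],
  [170, -302, 0, 0, 0, 0, 40],
  [194, -345, 0, 0, 0, 0, 40],
])

```text
clock: 1.4
tcp_pos: [0.4704, -0.1496, 0.2312]
orientation: [3.115, -0.411, -0.0]
contact_force: [1.6, -1.1, 1.0]
grip_width: 0.0397
gripper_force: 0.0
```

>>> step_arm([
  [-5, -48, 0, 0, 0, 0, 40],
  [-10, -96, 10, 0, 0, 0, 40],
  [-15, -144, 20, 0, 0, 0, 40],
  [-20, -192, 35, 0, 0, 0, 40],
  [-26, -240, 50, 0, 0, 0, 40],
  [-31, -288, 70, 0, 0, 0, 40],
  [-36, -335, 90, 0, 0, 0, 40],
  [-40, -379, 110, 0, 0, 0, 40],
])

```text
clock: 2.2
tcp_pos: [0.5286, 0.224, 0.1217]
orientation: [3.114, -0.411, -0.0]
contact_force: [0.4, -0.4, -0.8]
grip_width: 0.0401
gripper_force: 0.0
```

>>> step_arm([
  [0, 0, 0, 0, 0, 0, 40],
  [0, 0, 0, 0, 0, 0, 40],
])

```text
clock: 2.4
tcp_pos: [0.5277, 0.2233, 0.1215]
orientation: [3.114, -0.406, -0.003]
contact_force: [-0.7, -0.7, 0.7]
grip_width: 0.0404
gripper_force: 0.0
```

```bash
python3 - <<'E'
from bench import r
import cv2,numpy as np
from h import *
print(r.get_obs()["tcp_pos"],r.get_obs()["contact_force"])
c=[]
for n in("side","top"):
    f=r.grab_frame(n); np.savez(n+"1.npz",**f); f=load(n+"1.npz")
    p=px(f,r.get_obs()["tcp_pos"])[0]; print(n,p)
    u,v=(int(x) for x in p); c.append(cv2.resize(f["image"][v-40:v+60,u-50:u+50,::-1],(400,400),interpolation=cv2.INTER_CUBIC))
cv2.imwrite("pics/a1.png",np.hstack(c))
E
```

```text
[0.52766958 0.2232839  0.12150272] [-0.65360204 -0.66401017  0.67438461]
side [180.12431176 235.49066255]
top [153.20047926 198.26619765]
```

View pics/a1.png

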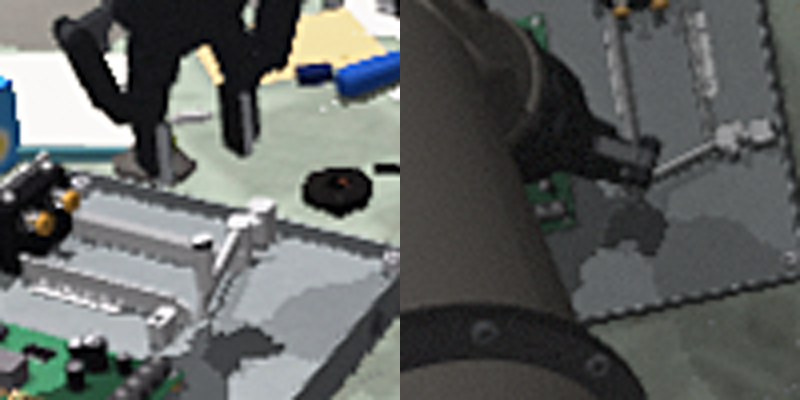

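The fingers straddle the pin: in the side view the tips are at about (205,160) and the pin top is directly below at (203,240). I'll go down over it.

>>> step_arm([
  [0, -3, 35, 0, 0, 0, 40],
  [0, -3, 68, 0, 0, 0, 40],
  [0, -3, 68, 0, 0, 0, 22],
  [0, -3, 68, 0, 0, 0, 20],
  [0, -3, 68, 0, 0, 0, 20],
], grip_force=20)

```text
clock: 3.0
tcp_pos: [0.5308, 0.225, 0.0566]
orientation: [-3.113, 0.413, -0.004]
contact_force: [-0.3, 0.1, 0.7]
grip_width: 0.0196
gripper_force: 0.0
```

>>> step_arm([
  [-8, 6, 0, 0, 0, 0, 20],
  [-15, 13, 0, 0, 0, 0, 20],
  [-19, 22, 0, 0, 0, 0, 20],
  [-21, 32, 0, 0, 0, 0, 20],
  [-23, 40, 0, 0, 0, 0, 20],
  [-23, 48, 0, 0, 0, 0, 20],
  [-22, 56, 0, 0, 0, 0, 20],
  [-20, 64, 0, 0, 0, 0, 20],
])

```text
clock: 3.8
tcp_pos: [0.4934, 0.1683, 0.0547]
orientation: [-3.114, 0.41, 0.0]
contact_force: [-0.5, 2.1, -0.2]
grip_width: 0.02
gripper_force: 0.4
```

>>> step_arm([
  [3, 6, 0, 0, 0, 0, 20],
  [5, 12, 0, 0, 0, 0, 20],
  [8, 17, 0, 0, 0, 0, 20],
  [11, 22, 0, 0, 0, 0, 20],
  [12, 25, 0, 0, 0, 0, 20],
  [12, 25, 0, 0, 0, 0, 20],
])

```text
clock: 4.4
tcp_pos: [0.4988, 0.1406, 0.0546]
orientation: [3.114, -0.412, -0.0]
contact_force: [-0.2, 0.5, 0.5]
grip_width: 0.0201
gripper_force: 0.0
```

>>> step_arm([
  [0, 0, 0, 0, 0, 0, 40],
  [0, 0, 0, 0, 0, 0, 40],
  [0, 0, -45, 0, 0, 0, 50],
  [0, 0, -90, 0, 0, 0, 60],
  [-8, 49, -100, 0, 0, 0, 70],
  [-16, 98, -100, 0, 0, 0, 70],
  [-20, 147, -100, 0, 0, 0, 75],
])

```text
clock: 5.1
tcp_pos: [0.4405, 0.0037, 0.1553]
orientation: [-3.115, 0.408, -0.002]
contact_force: [0.6, -1.3, -0.2]
grip_width: 0.0752
gripper_force: 0.0
```

```bash
python3 - <<'E'
from bench import r
import cv2,numpy as np
from h import *
np.set_printoptions(precision=1,suppress=True)
a=np.radians(12.6);R=np.array([[np.cos(a),-np.sin(a)],[np.sin(a),np.cos(a)]]);o=np.array([.570,.2405])
for n in("side","top"):
    f=r.grab_frame(n); np.savez(n+"2.npz",**f); f=load(n+"2.npz");Q=cloud(f)
    L=(Q[...,:2]-o)@R
    m=(abs(L[...,0]+.07)<.06)&(abs(L[...,1]+.04)<.08)&(Q[...,2]>.06)&(Q[...,2]<.085); q=Q[m]; print(n,"pin",m.sum(),q.mean(0)*1000,q.std(0)*1000,L[m].mean(0)*1000)
s=load("side2.npz");t=load("top2.npz")
c=[cv2.resize(s["image"][205:305,130:230,::-1],(400,400),interpolation=2),cv2.resize(t["image"][145:245,130:230,::-1],(400,400),interpolation=2)]
cv2.imwrite("pics/a2.png",np.hstack(c))
E
```

```text
side pin 38 [497.7 144.5  69.1] [2.3 3.2 5.5] [-91.5 -77.9]
top pin 0 [nan nan nan] [nan nan nan] [nan nan]<stdin>:9: RuntimeWarning: Mean of empty slice.
  ret = um.true_divide(
  ret = _var(a, axis=axis, dtype=dtype, out=out, ddof=ddof,
  arrmean = um.true_divide(arrmean, div, out=arrmean,
  ret = um.true_divide(
```

View pics/a2.png

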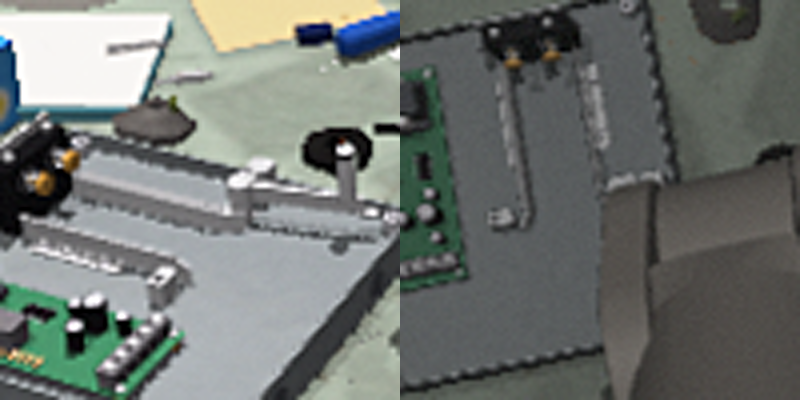

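The gate is open: in the side view the pin is now at about (345,150), beyond the hinge post at (240,190). The swing chord (89 mm, 1.48 rad) also gives a unit yaw of 12.6°. Now the pack. I'll also check the rails' lateral position from the frames I already have.

```bash
python3 - <<'E'
from h import *
np.set_printoptions(precision=1,suppress=True)
a=np.radians(12.6);R=np.array([[np.cos(a),-np.sin(a)],[np.sin(a),np.cos(a)]]);o=np.array([.570,.2405])
for n in("top0.npz","side2.npz"):
    f=load(n);Q=cloud(f);L=(Q[...,:2]-o)@R*1000;Z=Q[...,2]*1000
    for x0 in(-20,5,30,55):
        for nm,y0,y1 in(("left",-20,15),("right",-85,-42)):
            m=(L[...,0]>x0)&(L[...,0]<x0+25)&(L[...,1]>y0)&(L[...,1]<y1)&(Z>26)&(Z<40)
            if m.sum()>3: print(n,x0,nm,m.sum(),np.percentile(L[m][:,1],[5,50,95]),Z[m].max())
f=load("top0.npz")
E
```

```text
top0.npz -20 left 23 [-6.3 -4.3 10.8] 38.96547338382131
top0.npz -20 right 11 [-56.8 -55.5 -53.1] 36.96017170788063
top0.npz 5 left 23 [-6.3 -5.  -2. ] 37.07541181715455
top0.npz 5 right 13 [-57.  -54.7 -52.8] 38.04113965063486
top0.npz 30 left 20 [-6.  -4.  -2.4] 37.45618418369545
top0.npz 30 right 11 [-56.5 -55.8 -53.3] 35.84340945169805
top0.npz 55 left 21 [-6.3 -3.7 -2.2] 36.92865283062798
top0.npz 55 right 12 [-57.6 -54.8 -52.6] 39.37916915383009
side2.npz -20 left 26 [-5.1 -2.8 -1. ] 35.52147885351661
side2.npz -20 right 39 [-56.6 -53.6 -51. ] 35.13132158253786
side2.npz 5 left 26 [-4.4 -3.3 -0.6] 36.2051444562162
side2.npz 5 right 34 [-56.2 -53.4 -51.3] 35.74585674622887
side2.npz 30 left 26 [-4.4 -2.6 -1. ] 36.14085582685522
side2.npz 30 right 39 [-56.2 -52.7 -49.5] 35.49635044621335
side2.npz 55 left 21 [-4.9 -3.3 -0.9] 35.21633092199643
side2.npz 55 right 33 [-55.7 -53.2 -51.7] 35.098705359703565
```

>>> step_arm([
  [0, 45, 0, 0, 0, 0, 80],
  [0, 90, 0, 0, 0, 0, 80],
  [10, 135, 0, 0, 0, 0, 80],
  [20, 155, 0, 0, 0, 0, 80],
  [20, 155, 0, 0, 0, 0, 80],
])

```text
clock: 5.7
tcp_pos: [0.4208, -0.1534, 0.1548]
orientation: [3.113, -0.419, 0.002]
contact_force: [0.3, 0.8, 0.0]
grip_width: 0.0798
gripper_force: 0.0
```

>>> step_arm([
  [25, 4, 0, 0, 0, -0.08, 80],
  [48, 8, 20, 0, 0, -0.154, 80],
  [48, 8, 55, 0, 0, -0.154, 80],
  [48, 8, 90, 0, 0, -0.154, 80],
  [48, 8, 115, 0, 0, -0.154, 80],
  [48, 8, 127, 0, 0, -0.154, 80],
  [48, 8, 127, 0, 0, -0.154, 80],
])

```text
clock: 6.4
tcp_pos: [0.464, -0.1691, 0.0264]
orientation: [-3.136, 0.167, 0.004]
contact_force: [0.7, -0.2, -0.5]
grip_width: 0.0799
gripper_force: 0.0
```

>>> step_arm([
  [0, 0, 0, 0, 0, 0, 50],
  [0, 0, 0, 0, 0, 0, 38],
  [0, 0, 0, 0, 0, 0, 30],
  [0, 0, 0, 0, 0, 0, 30],
  [0, 0, 0, 0, 0, 0, 30],
  [0, 0, 0, 0, 0, 0, 30],
], grip_force=50)

```text
clock: 7.0
tcp_pos: [0.4659, -0.1719, 0.0293]
orientation: [3.135, -0.171, 0.005]
contact_force: [-0.9, -2.3, 6.8]
grip_width: 0.0412
gripper_force: 50.6
```

>>> step_arm([
  [0, 0, -10, 0, 0, 0, 30],
  [0, 0, -30, 0, 0, 0, 30],
  [0, 0, -60, 0, 0, 0, 30],
  [0, 0, -90, 0, 0, 0, 30],
  [0, 0, -110, 0, 0, 0, 30],
  [0, 0, -110, 0, 0, 0, 30],
])

```text
clock: 7.6
tcp_pos: [0.4663, -0.1708, 0.1408]
orientation: [3.136, -0.17, 0.009]
contact_force: [0.6, 0.1, -4.1]
grip_width: 0.0414
gripper_force: 52.1
```

>>> step_arm([
  [4, -20, 0, 0, 0, -0.02, 30],
  [12, -60, 0, 0, 0, -0.06, 30],
  [21, -105, 0, 0, 0, -0.1, 30],
  [30, -153, 0, 0, 0, -0.14, 30],
  [39, -201, 0, 0, 0, -0.18, 30],
  [48, -249, 0, 0, 0, -0.22, 30],
  [56, -297, 0, 0, 0, -0.26, 30],
  [65, -345, 0, 0, 0, -0.3, 30],
])

```text
clock: 8.4
tcp_pos: [0.5656, 0.167, 0.1362]
orientation: [3.126, 0.303, -0.004]
contact_force: [0.6, -0.2, -4.4]
grip_width: 0.0411
gripper_force: 52.0
```

>>> step_arm([
  [6, -34, 0, 0, 0, -0.02, 30],
  [6, -50, 0, 0, 0, -0.029, 30],
  [6, -50, 0, 0, 0, -0.029, 30],
  [6, -50, 0, 0, 0, -0.029, 30],
])

```text
clock: 8.8
tcp_pos: [0.5621, 0.2141, 0.1365]
orientation: [3.121, 0.345, -0.003]
contact_force: [-0.2, 0.3, -4.2]
grip_width: 0.0412
gripper_force: 51.9
```

```bash
python3 - <<'E'
from bench import r
from h import *
np.set_printoptions(precision=1,suppress=True)
a=np.radians(12.6);R=np.array([[np.cos(a),-np.sin(a)],[np.sin(a),np.cos(a)]]);o=np.array([.570,.2405])
ob=r.get_obs();T=cv2.Rodrigues(ob["orientation"])[0]
print(ob["tcp_pos"]*1000,"unit",R.T@(ob["tcp_pos"][:2]-o)*1000,"yaw",np.degrees(np.arctan2(T[1,0],T[0,0])),"zaxis",T[:,2]*100,ob["contact_force"],ob["grip_width"]*1000)
f=r.grab_frame("side");np.savez("side3.npz",**f)
u,v=px(f,ob["tcp_pos"])[0].astype(int); print(u,v)
cv2.imwrite("pics/a3.png",cv2.resize(f["image"][v-60:v+80,max(u-90,0):u+90,::-1],None,fx=4,fy=4,interpolation=2))
E
```

```text
[562.1 214.1 136.5] unit [-13.5 -24. ] yaw 12.628702937791271 zaxis [  -0.2   -0.2 -100. ] [-0.2  0.3 -4.2] 41.215926332941685
170 223
```

View pics/a3.png

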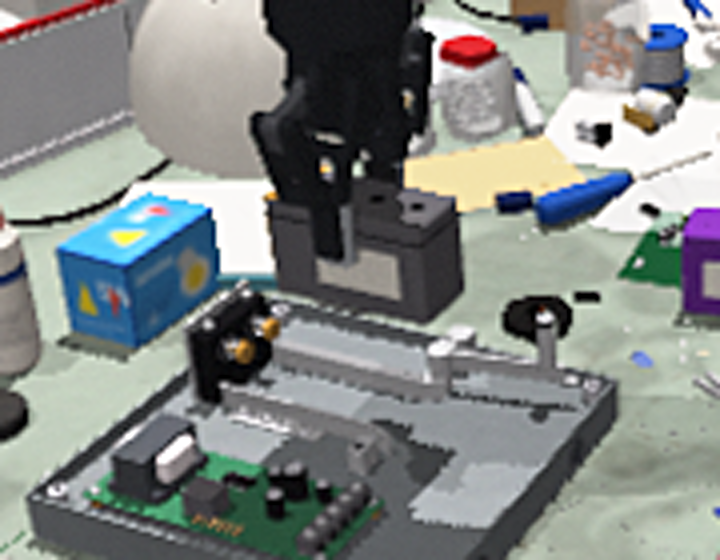

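The pack hangs upright with its brass end (270,195) towards the contact block (230,345), and the gate is still open. Now I'll align it over the bay and lower it.

>>> step_arm([
  [10, 3, 0, 0, 0, 0, 30],
  [20, 5, 0, 0, 0, 0, 30],
  [20, 5, 15, 0, 0, 0, 30],
  [20, 5, 30, 0, 0, 0, 30],
  [20, 5, 45, 0, 0, 0, 30],
  [20, 5, 55, 0, 0, 0, 30],
  [20, 5, 60, 0, 0, 0, 30],
  [20, 5, 60, 0, 0, 0, 30],
])

```text
clock: 9.65
tcp_pos: [0.5828, 0.215, 0.0765]
orientation: [3.122, 0.347, -0.003]
contact_force: [-0.7, -1.3, -3.3]
grip_width: 0.0411
gripper_force: 52.0
```

```bash
cat >s.py <<'E'
from bench import r
from h import *
np.set_printoptions(precision=1,suppress=True)
a=np.radians(12.6);R=np.array([[np.cos(a),-np.sin(a)],[np.sin(a),np.cos(a)]]);o=np.array([.570,.2405])
ob=r.get_obs();T=cv2.Rodrigues(ob["orientation"])[0]
F=ob["contact_force"]
print(ob["clock"],ob["tcp_pos"]*1000,"unit",R.T@(ob["tcp_pos"][:2]-o)*1000,"yaw",np.degrees(np.arctan2(T[1,0],T[0,0])),"z",T[:,2]*100,"Funit",R.T@F[:2],F[2],ob["moment"])
E
python3 s.py
```

```text
9.65 [582.8 215.   76.5] unit [  6.9 -27.6] yaw 12.673013129276283 z [  -0.2   -0.1 -100. ] Funit [-1.  -1.1] -3.292783707639065 [-0. -0.  0.]
```

>>> step_arm([
  [0, 1.5, 0, 0, 0, 0, 30],
  [0, 1.5, 8, 0, 0, 0, 30],
  [0, 1.5, 15, 0, 0, 0, 30],
  [0, 1.5, 20, 0, 0, 0, 30],
  [0, 1.5, 24, 0, 0, 0, 30],
  [0, 1.5, 26, 0, 0, 0, 30],
  [0, 1.5, 26, 0, 0, 0, 30],
])

```text
clock: 10.35
tcp_pos: [0.5836, 0.2136, 0.0512]
orientation: [3.122, 0.346, -0.001]
contact_force: [0.5, -0.5, -4.5]
grip_width: 0.0413
gripper_force: 52.0
```

```bash
python3 s.py
```

```text
10.35 [583.6 213.6  51.2] unit [  7.4 -29.2] yaw 12.650809773873348 z [  -0.1   -0.  -100. ] Funit [ 0.4 -0.6] -4.461508051964342 [0. 0. 0.]
```

Now between the rails with no side force. I'll lower it gently to the floor.

>>> step_arm([
  [0, 0, 1.5, 0, 0, 0, 30],
  [0, 0, 3, 0, 0, 0, 30],
  [0, 0, 3, 0, 0, 0, 30],
  [0, 0, 3, 0, 0, 0, 30],
])

```text
clock: 10.75
tcp_pos: [0.5839, 0.2137, 0.0487]
orientation: [-3.122, -0.346, -0.0]
contact_force: [0.5, 1.4, -3.0]
grip_width: 0.0414
gripper_force: 52.0
```

>>> step_arm([
  [0, 0, 1, 0, 0, 0, 30],
  [0, 0, 2, 0, 0, 0, 30],
  [0, 0, 2, 0, 0, 0, 30],
])

```text
clock: 11.05
tcp_pos: [0.5839, 0.2137, 0.0474]
orientation: [3.122, 0.346, 0.001]
contact_force: [-3.1, -2.0, 4.7]
grip_width: 0.0411
gripper_force: 52.9
```

```bash
python3 s.py
```

```text
11.05 [583.9 213.7  47.4] unit [  7.7 -29.1] yaw 12.649023093246253 z [   0.   -0. -100.] Funit [-3.5 -1.2] 4.7410089304814225 [-0.2  0.5 -0. ]
```

>>> step_arm([
  [0, 0, -0.8, 0, 0, 0, 30],
  [3, 0, -0.8, 0, 0, 0, 30],
  [6, 0, -0.8, 0, 0, 0, 30],
  [9, 0, -0.8, 0, 0, 0, 30],
  [12, 0, -0.8, 0, 0, 0, 30],
  [12, 0, -0.8, 0, 0, 0, 30],
])

```text
clock: 11.65
tcp_pos: [0.5964, 0.2166, 0.0474]
orientation: [-3.122, -0.346, -0.002]
contact_force: [-1.0, -0.4, -0.2]
grip_width: 0.0411
gripper_force: 52.5
```

```bash
python3 s.py
```

```text
11.65 [596.4 216.6  47.4] unit [ 20.5 -29.1] yaw 12.641138653151316 z [   0.1    0.1 -100. ] Funit [-1.1 -0.1] -0.17124647867486065 [-0.   0.1  0. ]
```

>>> step_arm([
  [1, 0, 0, 0, 0, 0, 30],
  [2, 0, 0, 0, 0, 0, 30],
  [3, 0, 0, 0, 0, 0, 30],
  [3, 0, 0, 0, 0, 0, 30],
])

```text
clock: 12.05
tcp_pos: [0.5983, 0.217, 0.0475]
orientation: [3.122, 0.346, -0.001]
contact_force: [-4.1, -0.5, 3.3]
grip_width: 0.0415
gripper_force: 52.8
```

```bash
python3 s.py
```

```text
12.05 [598.3 217.   47.5] unit [ 22.4 -29.1] yaw 12.655725546611306 z [  -0.   -0. -100.] Funit [-4.1  0.4] 3.2833487531600882 [-0.2  0.8  0. ]
```

>>> step_arm([
  [1, 0, -0.3, 0, 0, 0, 30],
  [2, 0, -0.3, 0, 0, 0, 30],
  [2, 0, -0.3, 0, 0, 0, 30],
  [2, 0, -0.3, 0, 0, 0, 30],
])

```text
clock: 12.45
tcp_pos: [0.6003, 0.2173, 0.0475]
orientation: [3.122, 0.346, -0.0]
contact_force: [-3.1, -0.4, -0.8]
grip_width: 0.0414
gripper_force: 52.6
```

```bash
python3 s.py
```

```text
12.45 [600.3 217.3  47.5] unit [ 24.5 -29.3] yaw 12.645876352053005 z [  -0.   -0. -100.] Funit [-3.1  0.3] -0.7569414374923304 [-0.1  0.5 -0. ]
```

>>> step_arm([
  [1, 0, 0, 0, 0, 0, 30],
  [2, 0, 0, 0, 0, 0, 30],
  [2, 0, 0, 0, 0, 0, 30],
  [2, 0, 0, 0, 0, 0, 30],
])

```text
clock: 12.85
tcp_pos: [0.6019, 0.2176, 0.0476]
orientation: [3.122, 0.346, -0.002]
contact_force: [-3.3, -2.1, 0.3]
grip_width: 0.0414
gripper_force: 52.7
```

```bash
python3 s.py
```

```text
12.85 [601.9 217.6  47.6] unit [ 26.1 -29.3] yaw 12.648396814958764 z [  -0.1   -0.1 -100. ] Funit [-3.6 -1.3] 0.2533070079623525 [-0.2  0.9  0. ]
```

>>> step_arm([
  [1, 0, 0, 0, 0, 0, 30],
  [2, 0, 0, 0, 0, 0, 30],
  [2, 0, 0, 0, 0, 0, 30],
  [2, 0, 0, 0, 0, 0, 30],
])

```text
clock: 13.25
tcp_pos: [0.6031, 0.218, 0.0476]
orientation: [3.122, 0.346, -0.004]
contact_force: [-7.4, -1.6, 2.7]
grip_width: 0.0412
gripper_force: 52.9
```

```bash
python3 s.py
```

```text
13.25 [603.1 218.   47.6] unit [ 27.4 -29.2] yaw 12.657435896184264 z [  -0.2   -0.1 -100. ] Funit [-7.6  0. ] 2.7313660509146995 [-0.3  1.4  0.1]
```

>>> step_arm([
  [1, 0, 0, 0, 0, 0, 30],
  [2, 0, 0, 0, 0, 0, 30],
  [2, 0, 0, 0, 0, 0, 30],
  [2, 0, 0, 0, 0, 0, 30],
])

```text
clock: 13.65
tcp_pos: [0.6044, 0.2182, 0.0476]
orientation: [3.121, 0.346, -0.006]
contact_force: [-9.0, -2.2, 6.3]
grip_width: 0.0415
gripper_force: 53.2
```

```bash
python3 s.py; python3 - <<'E'
from bench import r
from h import *
F=[]
for i in range(4):
    f=r.grab_frame("side"); F.append(r.get_obs()["contact_force"])
print(np.mean(F,0),np.std(F,0))
np.savez("side4.npz",**f); t=r.grab_frame("top");np.savez("top4.npz",**t)
cv2.imwrite("pics/a4.png",np.hstack([cv2.resize(f["image"][205:285,110:190,::-1],(400,400),interpolation=2),cv2.resize(t["image"][140:220,130:210,::-1],(400,400),interpolation=2)]))
E
```

```text
13.65 [604.4 218.2  47.6] unit [ 28.7 -29.3] yaw 12.658163157879658 z [  -0.3   -0.2 -100. ] Funit [-9.2 -0.2] 6.26283367940586 [-0.4  1.8 -0. ]
[-9.50892349 -2.39916826  5.6400477 ] [0.2752678  0.46011451 0.44430433]
```

View pics/a4.png

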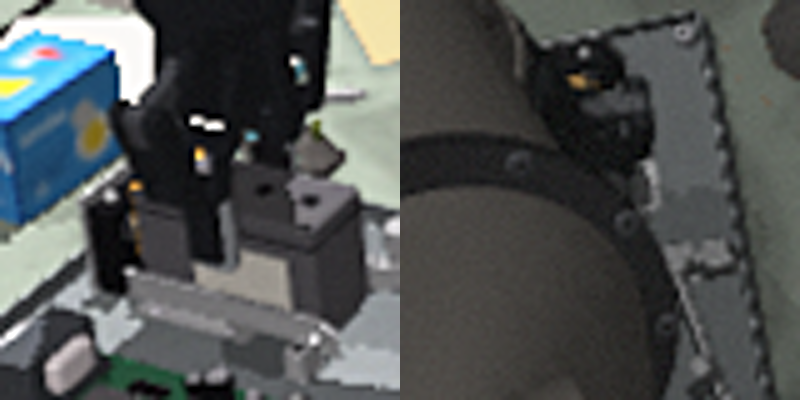

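>>> step_arm([
  [0, 0, -0.4, 0, 0, 0, 30],
  [0, 0, -0.8, 0, 0, 0, 30],
  [0, 0, -0.8, 0, 0, 0, 30],
])

```text
clock: 14.2
tcp_pos: [0.6045, 0.2182, 0.0477]
orientation: [3.121, 0.346, -0.006]
contact_force: [-6.4, -1.6, 0.1]
grip_width: 0.0416
gripper_force: 52.3
```

```bash
cat >>s.py <<'E'
G=[]
for i in range(6): r.grab_frame("side"); G.append(r.get_obs()["contact_force"])
G=np.mean(G,0); print("mean Funit",R.T@G[:2],G[2])
E
python3 s.py
```

```text
14.2 [604.5 218.2  47.7] unit [ 28.8 -29.3] yaw 12.661389187924255 z [  -0.3   -0.1 -100. ] Funit [-6.6 -0.2] 0.10568466178334876 [-0.3  1.4  0.1]
mean Funit [-7.1 -0.1] 0.24180620082137516
```

Both views show the pack seated square between the rails against the contacts, with the gate (right, about (690,300) in the top crop) still open. The steady push is about 7 N, of which about 1 N is friction. Handing in.

```bash
python3 -c "
from bench import r
print(r.hand_in())"
```

```text
the job is handed in; nothing more can be done
None
```

I handed the job in at about 14.5 s. The gate is open at its stop, and the pack stands square on the bay floor with its terminals on the contacts. The arm is still holding it with a steady push of about 7 N, of which I estimate 6 N reaches the contacts (about 3 N each). The hand-in returned no verdict.

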